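Isolate the sanding spindle and rock out the tight work rest

TASK

First throw the isolator toggle over to its other position, off. Then take the tight T-shaped work rest by its cross bar and work it out of its cradle by rocking it side to side, without lifting the heavy cradle off its base. Finish while still holding the rest in the gripper: still, roughly upright, over the cradle and just clear of it (no more than a few centimetres of air), with everything else left where it lies.

Things in the scene. Friction and masses are not known exactly. Their poses are not given: they have to be found in the camera images.
- station: Cork-sanding spindle station, fixed to the bench: grey plate 265 x 160 x 20 mm, on it a motor (lying cylinder, diameter 84 mm) with a sanding drum, and before it the cradle. Origin on the bench under the middle of the cradle's pocket; z up; +x from cradle to motor, away from the robot (motor begins 108 mm along +x, top 114 mm above the bench); y along the pocket's long side.
- cradle_mouth (a point): Middle of the pocket's mouth, level with the cradle's top, 54 mm above the bench; axes as the station's. Cradle: dark steel block 70 (x) x 86 (y) x 34 mm high; pocket 24 (x) x 57 (y) x 26 mm deep. Four sprung balls in its long walls, 18 mm either side of the middle along y and 9 mm below the top, clamp the rest's foot: each end is held by 20 to 28 N of friction and stays where left.
- cradle (a joint): How far the cradle has risen off its base (m), 0 when it sits. It weighs 3.2 kg and is held down only by its weight, in vertical guides: a straight pull on the rest lifts cradle and rest together instead of freeing the rest. Raising one end of the foot at a time, by rocking, does not.
- rest: T-shaped work rest, loose, aluminium, about 0.18 kg. Origin: middle of the foot's underside; z up, y along the cross bar and the pocket, yaw as the station's. Foot 20 (x) x 50 (y) x 34 mm high, then a post 14 x 24 mm, then the cross bar, 12 mm thick (x), 80 long (y), 22 high, 66 to 88 mm above the origin. Starts fully home, foot on the pocket's floor, 28 mm above the bench.
- rest_bar (a point): Middle of the rest's cross bar, 77 mm above the rest's origin: grip here, across the 12 mm thickness (along x). The foot has 3.5 mm of play at each end along y, so the rest can lean about x by 0.15 rad or a little more each way; each rock raises one end of the foot some mm and the balls keep it there. The foot leaves the balls once risen 17 to 20 mm, the pocket at 26 mm.
- switchbox: Grey isolator box fixed to the bench, 110 (x) x 75 (y) x 45 mm high, origin in the middle of its underside, x along its long side, the way the toggle swings. Its +x end is the far one from the robot.
- isolator (a joint): Toggle angle: 0 = on, leaning 0.55 rad towards the box's -x end (near the robot), as it starts; 1.1 = off, leaning 0.55 rad to +x, away from the robot. It turns about the box's y axis, its pivot 45 mm above the bench over the box's origin, is top-heavy, so it drops over centre (0.55 rad) to the nearer stop and rests there, and takes about 1 to 2 N at the tip.
- isolator_tip (a point): Middle of the toggle's black cross grip, a bar 22 mm in diameter and 50 mm long along the box's y, 70 mm from the pivot (105 mm above the bench at either stop, 115 mm at mid swing).
- jar: Bystander: small amber jar, 48 mm diameter, 50 mm high, origin under its middle. Leave alone.
- driver: Bystander: screwdriver lying on the bench. Leave alone.
- barrel: Bystander: black clarinet barrel, a tube 32 mm in diameter, 65 mm high, standing; origin under its middle. Leave alone.
There are look-alikes about, which are no part of the job. What is meant by the rest is not black or green, and is the smaller of those in its own colour.

How it is judged (in metres and radians):
On the way, in this order (a step that is already met when the one before it is completed fails the run):
1. the isolator is thrown to off, the rest still home in its pocket (value of joint isolator above 0.95 rad and z of rest in the frame of cradle_mouth below -0.022 m), for 0.1 s.
2. the rest is rocked to a side, its foot still in the pocket ((angle between rest's own y axis and vertical below 1.501 rad or angle between rest's own y axis and vertical above 1.641 rad) and z of rest in the frame of cradle_mouth below -0.005 m), for 0.05 s.
At the end, for the whole second after the job is handed in: The isolator is off (above 0.95 rad); the rest is held still (under 0.03 m/s) by the fingers alone, its foot's underside 4 to 60 mm above the cradle's top face and within 40 mm sideways of the pocket's middle, within 0.3 rad of upright, touching nothing of the station; the cradle sits on its base (value of joint isolator above 0.95 rad and z of rest in the frame of cradle_mouth between 0.004 and 0.06 m and horizontal distance between rest and cradle_mouth below 0.04 m and angle between rest's own z axis and vertical below 0.3 rad and linear speed of rest below 0.03 m/s and contact force between the fingers and rest above 1 N and contact force between rest and station below 0.3 N and value of joint cradle below 0.002 m); the arm keeps its last pose, push and grip.
It fails at once if the cradle is lifted more than 4 mm off its base (value of joint cradle above 0.004 m).
It fails at once if the jar is moved more than 30 mm (distance of jar from where it was at the start of the episode above 0.03 m).
It fails at once if the screwdriver is moved more than 30 mm (distance of driver from where it was at the start of the episode above 0.03 m).
It fails at once if the barrel is moved more than 30 mm (distance of barrel from where it was at the start of the episode above 0.03 m).
It also fails if it takes over 61 s, if anything falls off the work surface, if the arm or the gripper's body presses on something with over 40 N, if the wrist force passes 120 N, or if a joint passes its speed limit or range.

ROBOT

A 6-joint arm with a two-finger parallel gripper is mounted at the origin on the work surface. World frame = base frame: x ahead of the robot, y to its left, z up, the work surface at z = 0. Lengths are in mm, angles in rad, forces in N, time in s.
With the tool pointing down it reaches from about 325 to 850 mm from the base axis. Payload 4.4 kg.
Tool frame: the origin (TCP) lies on the centre line of the jaws, within the pads' length; the fingertips stand 11 mm ahead of it and the grasp point (between the pads) lies 8 mm behind it; y points along the fingers, x is the direction in which the jaws open and shut, and the axes are right-handed (so a half turn about y gives the same grasp; the last joint's range is limited). The gripper opens to 94 mm and grips with 3 to 60 N. Pads are 16 mm wide; open, the fingers measure 119 mm over their backs; the gripper's body (75 mm by 177 mm) begins 78 mm behind the grasp point.
Start: joints at [-1.411, 0.207, 1.542, -0, 1.393, -0.15], TCP at [175.287, -547.633, 216.447] pointing down, gripper open.
Joint ranges: [-2.73, 2.73], [-0.86, 2.22], [0.23, 2.46], [-1.11, 4.25], [0.08, 2.63], [-2.82, 2.82]. Speed limits (rad/s): [2.79, 2.79, 3.14, 3.14, 3.14, 3.14].

INTERFACE

Orientations are given as a unit quaternion [x, y, z, w].
In Python, from workcell import bot, imaging, ticket gives the robot as it stands. The module is installed in compiled form; this text tells all that it offers.
- The arm moves only by the tool drive_tool, never from a script. Its argument "steps" is a list of rows, each an object of numbers: "x", "y", "z": the shift along the tool's x, y, z in mm; "spin": the turn about the tool's y in degrees; "fingers": the opening, from 0 (shut) to 1 (fully open). A call has exactly 8 rows; each row shifts and turns the commanded pose from where the row before left it, along the tool's axes as they then stand; what a row does not reach is not made up. A row lasts 1/10 s, in which the tool goes at most 50 mm and 8.59 degrees, less where a joint would pass 70% of its speed; a pose out of reach is approached as far as the arm can. A call with a gripper value outside its range is refused whole. The fingers move at their own pace and stop on an object; "grip_force" is the grip in N (left out, the last holds). Time passes only in rows, so rows that do not move let the fingers close, or fill a call up. It gives the time, the measured TCP pose, the force and the opening at its end, in the units of the state.
- bot.observe(): the state, without advancing time (a new reading comes with each control period).
- imaging.get_image(name): name is "side" or "top" or "wrist"; returns the picture (480x640x3 uint8, red, green, blue); there is no depth.
- imaging.calibration(name): a dict with "camera_matrix" (3x3 intrinsics, pixels), "distortion" ([k1, k2, p1, p2, k3] as OpenCV has them; the pictures are not rectified), "eye" and "rotation" of the camera in the world. Camera axes: x right, y down, z forward; pixel columns grow to the right and rows downward; lengths in mm; the calibration is good to about 2 mm. A picture is of the moment at which its call begins: read the wrist's pose just before it. calibration takes no time and is no camera call; for the wrist camera it gives the pose at the moment of the call.
- ticket.finish_job(): hands the job in, once; it reports no verdict.
The state is a dict: "time": time; "joint_pos": joint angles; "qd": joint speeds; "tau": joint torques, N m; "ee_pos": TCP position; "tool_rot": TCP orientation; "ft_force": force on the tool from outside, world axes, zero at the start; "ft_torque": the same for the moment, N m; "grip_width": finger opening in mm.
Only numpy, scipy, OpenCV 4.12 (cv2) and the standard library are available. Lean on these libraries where they do the work, as an engineer would, in place of code of your own. Each camera call takes 0.05 s, during which the arm holds its last target.

## Working session

There is one attempt and no reset: what is moved stays moved. The work goes in short steps, Python scripts to look and compute and a tool call to move; the robot and the scene stay as the last step left them, time stands still between calls to the robot, and variables do not carry over. Pictures are saved under pics/ and viewed, and the job is handed in when it is done.

Besides the shell and the picture viewer there is one more tool, called after "Emit:" as name([rows], argument=value, ...), one row to a line, values as JSON. drive_tool: Moves the arm, as the interface text tells. Its arguments: {"type":"object","properties":{"steps":{"type":"array","items":{"type":"object","properties":{"x":{"type":"number"},"y":{"type":"number"},"z":{"type":"number"},"spin":{"type":"number"},"fingers":{"type":"number"}}}},"grip_force":{"type":"number"}},"required":["steps"]}

```bash
mkdir -p pics
python3 - <<'E'
from workcell import bot, imaging
import cv2
print(bot.observe())
for n in ["top","side","wrist"]:
    c=imaging.calibration(n); print(n,c)
    cv2.imwrite(f"pics/{n}0.png",imaging.get_image(n)[:,:,::-1])
E
```

```text
{'time': 0.0, 'joint_pos': array([-1.41149468e+00,  2.07403034e-01,  1.54289013e+00, -2.99752857e-05,
        1.39346519e+00, -1.50485829e-01]), 'qd': array([ 1.17198869e-03,  8.64697493e-05,  5.28828736e-04,  4.73609380e-04,
        5.20150834e-04, -6.37966520e-04]), 'tau': array([ 1.62462173e-03, -3.70880556e+01, -2.81415224e+01,  6.97888574e-02,
        3.60397669e-02, -1.69028131e-04]), 'ee_pos': array([ 175.16037864, -546.88901556,  215.33066193]), 'tool_rot': array([-0.57062067,  0.41742579, -0.4163235 ,  0.57168392]), 'ft_force': array([ 0.57285333, -0.06081446, -0.11729058]), 'ft_torque': array([0.04292665, 0.03114137, 0.01705847]), 'grip_width': 94.13539653254172}
top {'camera_matrix': array([[472.59688575,   0.        , 315.04409882],
       [  0.        , 472.59688575, 242.43791203],
       [  0.        ,   0.        ,   1.        ]]), 'distortion': array([0.00226794, 0.        , 0.        , 0.        , 0.        ]), 'eye': array([ 286.40685222,  -17.60107706, 1270.5931911 ]), 'rotation': array([-0.69520696,  0.71461374, -0.05564154,  0.05402318])}
side {'camera_matrix': array([[540.88549362,   0.        , 322.50443593],
       [  0.        , 540.88549362, 234.39511441],
       [  0.        ,   0.        ,   1.        ]]), 'distortion': array([-0.00108879,  0.        ,  0.        ,  0.        ,  0.        ]), 'eye': array([ 330.05410884,  939.25453694, 1148.54828346]), 'rotation': array([-0.07934113,  0.92646997, -0.36720731,  0.02274162])}
wrist {'camera_matrix': array([[386.07513322,   0.        , 315.80421373],
       [  0.        , 386.07513322, 232.54938612],
       [  0.        ,   0.        ,   1.        ]]), 'distortion': array([-0.06908422,  0.        ,  0.        ,  0.        ,  0.        ]), 'eye': array([ 238.61507957, -526.26744458,  384.50872886]), 'rotation': array([ 0.80183417, -0.58552537, -0.07171456,  0.09528394])}
```

View pics/top0.png

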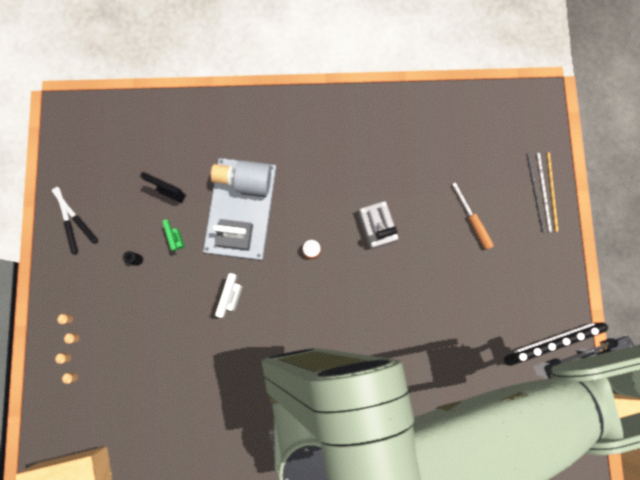

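View pics/side0.png

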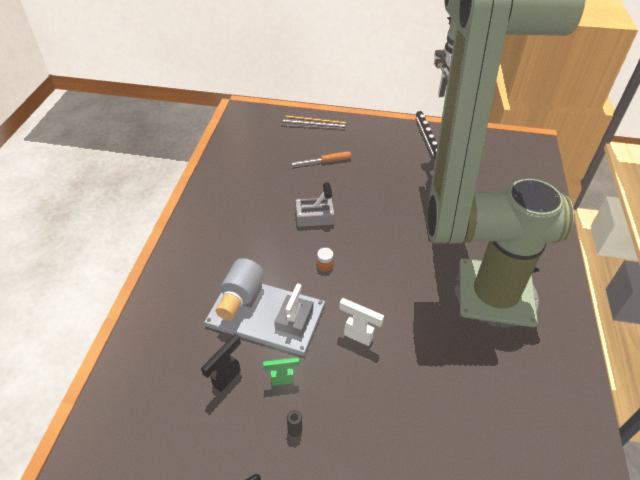

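View pics/wrist0.png

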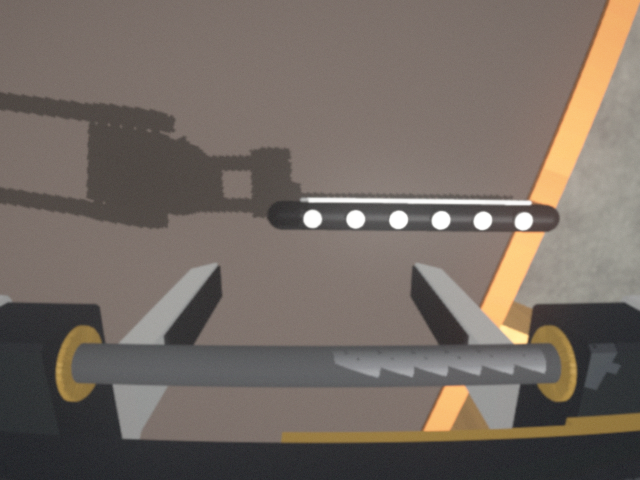

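```bash
cat > h.py <<'E'
import numpy as np, cv2
from scipy.spatial.transform import Rotation as R
from workcell import bot, imaging
def ray(cal,uv):
    p=cv2.undistortPoints(np.array([[uv]],float),cal['camera_matrix'],cal['distortion'])[0,0]
    return R.from_quat(cal['rotation']).apply([p[0],p[1],1])
def atz(cal,uv,z):
    d=ray(cal,uv); e=cal['eye']; return e+d*(z-e[2])/d[2]
def proj(cal,P):
    P=np.atleast_2d(np.array(P,float)); q=R.from_quat(cal['rotation']).inv().apply(P-cal['eye'])
    r,_=cv2.projectPoints(q,np.zeros(3),np.zeros(3),cal['camera_matrix'],cal['distortion']); return r[:,0]
def crop(img,x0,y0,x1,y1,s,name):
    cv2.imwrite(name,cv2.resize(img[y0:y1,x0:x1],None,fx=s,fy=s,interpolation=cv2.INTER_CUBIC))
E
python3 - <<'E'
from h import *
t=cv2.imread('pics/top0.png'); s=cv2.imread('pics/side0.png')
crop(t,190,140,420,330,3.4,'pics/topA.png')
crop(s,190,170,390,360,3.1,'pics/sideA.png')
c=imaging.calibration('top')
print(atz(c,(230,231),116),atz(c,(383,232),105),atz(c,(311,249),50))
E
```

```text
[501.58329337 187.45155191 116.        ] [ 490.54499351 -193.69641908  105.        ] [460.34982695 -12.02704726  50.        ]
```

View pics/topA.png

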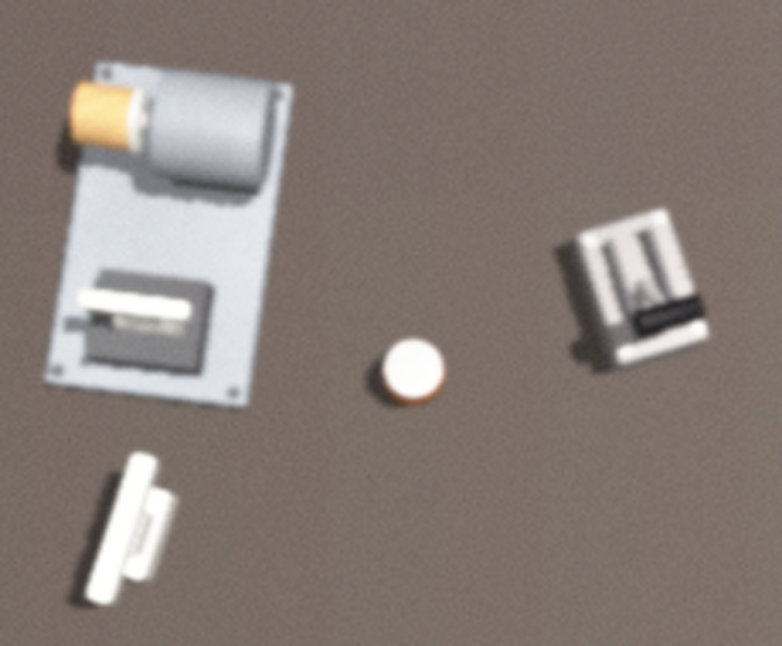

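View pics/sideA.png

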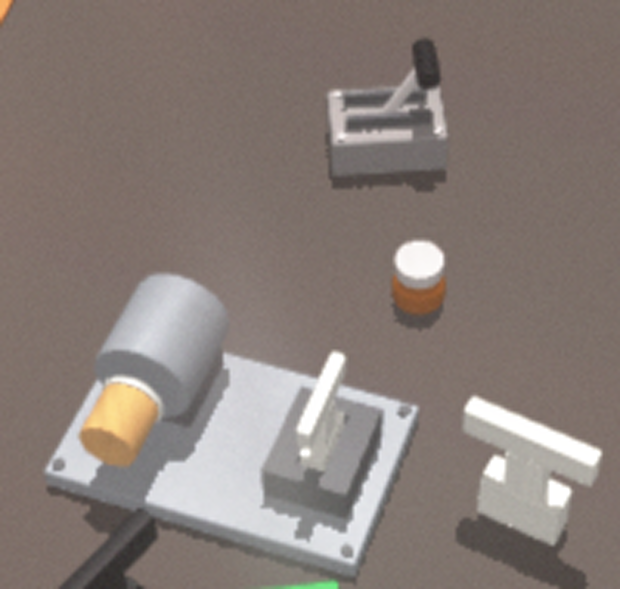

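Run:
```python
from h import *
c=imaging.calibration('top')
def pt(u,z,o=(190,140),s=3.4): return atz(c,((u[0]+.5)/s+o[0]-.5,(u[1]+.5)/s+o[1]-.5),z)[:2]
pl=np.array([pt(u,20) for u in [(97,63),(293,85),(245,406),(45,380)]]);print(pl, pl.mean(0))
for i in range(4):
  d=pl[(i+1)%4]-pl[i]; print(np.linalg.norm(d),np.degrees(np.arctan2(d[1],d[0])))
print('bar',pt((80,297),116),pt((190,308),116))
cr=np.array([pt(u,54) for u in [(103,270),(212,283),(203,375),(85,362)]]);print('cr',cr,cr.mean(0))
bx=np.array([pt(u,45) for u in [(578,235),(664,210),(707,335),(622,362)]]);print('box',bx,bx.mean(0))
for i in range(4):
  d=bx[(i+1)%4]-bx[i]; print(np.linalg.norm(d),np.degrees(np.arctan2(d[1],d[0])))
print('tip',pt((638,323),105),pt((702,305),105))
cs=imaging.calibration('side')
def ps(u,z,o=(190,170),s=3.1): return atz(cs,((u[0]+.5)/s+o[0]-.5,(u[1]+.5)/s+o[1]-.5),z)[:2]
print('side bar top', ps((337,355),116),ps((306,438),116),'tip',ps((426,62),105))
pl=np.array([ps(u,45) for u in [(330,90),(335,138),(446,136),(437,85)]]);print('sbox',pl,pl.mean(0))
pl=np.array([ps(u,54) for u in [(308,383),(265,462),(342,487),(381,404)]]);print('scr',pl,pl.mean(0))
```

```text
[[724.27169778 237.09334236]
 [701.40851119  78.63333781]
 [441.18721639 120.07090841]
 [466.06890983 276.8496144 ]] [583.2340838  178.16180074]
160.10090050763435 -98.21018404815116
263.499894741831 170.95220066118472
158.7408621643951 80.98203768448283
261.2455566574692 -8.753264908025786
bar [512.83621216 229.23993803] [502.45322217 148.9183086 ]
cr [[545.73120625 224.86613459]
 [533.18942162 140.80536223]
 [461.71943011 148.17790126]
 [474.25264385 238.37892995]] [503.72317546 188.05708201]
box [[ 565.34126205 -143.9143942 ]
 [ 583.49867688 -212.03521007]
 [ 483.52469129 -240.26803011]
 [ 464.24949613 -173.60653228]] [ 524.15353159 -192.45604167]
70.49920048018164 -75.0749718636237
103.88402149007206 -164.23023191898707
69.39227940525919 106.12724374428728
105.36208141234235 16.36828920366924
tip [ 484.2157352  -179.08735543] [ 496.37376889 -226.90451474]
side bar top [502.49090767 153.48838291] [510.08327176 234.07323636] tip [ 489.61835868 -205.10726499]
sbox [[ 583.23641303 -214.67622614]
 [ 565.76411247 -151.25733816]
 [ 464.07474773 -172.54932468]
 [ 483.13082717 -240.24262498]] [ 524.0515251  -194.68137849]
scr [[530.43293638 138.57566104]
 [547.66377975 219.48862667]
 [484.167931   231.64254672]
 [468.44489675 148.83302939]] [507.67738597 184.63496596]
```

```bash
cat >> h.py <<'E'
def plan(target,xdir_deg):
    o=bot.observe(); r=R.from_quat(o['tool_rot']); M=r.as_matrix()
    print('t',o['time'],'p',o['ee_pos'].round(1),'F',o['ft_force'].round(1),'w',round(o['grip_width'],1))
    print('axes x',M[:,0].round(3),'y',M[:,1].round(3),'z',M[:,2].round(3),'xyaw',np.degrees(np.arctan2(M[1,0],M[0,0])).round(2))
    print('shift in tool now',r.inv().apply(np.array(target)-o['ee_pos']).round(1))
    for k in (0,180):
        # spin s about tool y (down): world yaw changes by -s
        s=np.degrees(np.arctan2(M[1,0],M[0,0]))-xdir_deg-k
        s=(s+180)%360-180
        print('spin',s.round(2),'joints',o['joint_pos'].round(2))
E
python3 - <<'E'
from h import *
b=np.array([524,-194.]); a=np.radians(16); u=np.array([np.cos(a),np.sin(a)])
for d in(-95,10): print(d,b+d*u)
plan([*(b-95*u),200],16)
E
```

```text
-95 [ 432.68013889 -220.1855488 ]
10 [ 533.61261696 -191.24362644]
t 0.15 p [ 175.2 -547.   215.5] F [ 0.6  0.6 -0.3] w 94.0
axes x [ 0.305 -0.952 -0.002] y [-0.     0.002 -1.   ] z [0.952 0.305 0.   ] xyaw -72.25
shift in tool now [-232.8   16.   344.9]
spin -88.25 joints [-1.41  0.21  1.54 -0.    1.39 -0.15]
spin 91.75 joints [-1.41  0.21  1.54 -0.    1.39 -0.15]
```

Emit:
drive_tool([
  {"x": -15, "z": 22, "spin": 1.7, "fingers": 0},
  {"x": -29, "z": 37, "fingers": 0},
  {"x": -29, "z": 37, "fingers": 0},
  {"x": -29, "z": 37, "fingers": 0},
  {"x": -29, "z": 37, "fingers": 0},
  {"x": -29, "z": 37, "fingers": 0},
  {"x": -29, "z": 37, "fingers": 0},
  {"x": -20, "z": 30, "fingers": 0},
])

```text
invalid input at $.steps[0]: expected keys x, y, z, spin, fingers
```

Run:
```python
from h import *
b=np.array([524,-194.]); a=np.radians(16); u=np.array([np.cos(a),np.sin(a)])
plan([*(b-90*u),106],16)
```

```text
t 0.15 p [ 175.2 -547.   215.5] F [ 0.6  0.6 -0.3] w 94.0
axes x [ 0.305 -0.952 -0.002] y [-0.     0.002 -1.   ] z [0.952 0.305 0.   ] xyaw -72.25
shift in tool now [-232.4  110.   349.9]
spin -88.25 joints [-1.41  0.21  1.54 -0.    1.39 -0.15]
spin 91.75 joints [-1.41  0.21  1.54 -0.    1.39 -0.15]
```

Emit:
drive_tool([
  {"x": -15, "y": 0, "z": 22, "spin": 1.7, "fingers": 0},
  {"x": -29, "y": 0, "z": 37, "spin": 0, "fingers": 0},
  {"x": -29, "y": 0, "z": 37, "spin": 0, "fingers": 0},
  {"x": -29, "y": 0, "z": 37, "spin": 0, "fingers": 0},
  {"x": -29, "y": 0, "z": 37, "spin": 0, "fingers": 0},
  {"x": -29, "y": 0, "z": 37, "spin": 0, "fingers": 0},
  {"x": -29, "y": 0, "z": 37, "spin": 0, "fingers": 0},
  {"x": -20, "y": 0, "z": 30, "spin": 0, "fingers": 0},
])

```text
time: 0.95
ee_pos: [380.9, -267.9, 216.2]
tool_rot: [-0.565, 0.425, -0.425, 0.565]
ft_force: [-0.5, -0.8, 0.4]
grip_width: 33.1
```

Run:
```python
from h import *
b=np.array([524,-194.]); a=np.radians(16); u=np.array([np.cos(a),np.sin(a)])
plan([*(b-90*u),106],16)
```

```text
t 0.95 p [ 380.9 -267.9  216.2] F [-0.5 -0.8  0.4] w 33.1
axes x [ 0.278 -0.961 -0.001] y [-0.     0.001 -1.   ] z [0.961 0.278 0.   ] xyaw -73.88
shift in tool now [-31.4 110.3  68. ]
spin -89.88 joints [-0.8  -0.03  1.8   0.    1.37  0.49]
spin 90.12 joints [-0.8  -0.03  1.8   0.    1.37  0.49]
```

Emit:
drive_tool([
  {"x": -15, "y": 0, "z": 34, "spin": 0, "fingers": 0},
  {"x": -14, "y": 0, "z": 30, "spin": 0, "fingers": 0},
  {"x": 0, "y": 40, "z": 0, "spin": 0, "fingers": 0},
  {"x": 0, "y": 40, "z": 0, "spin": 0, "fingers": 0},
  {"x": 0, "y": 30, "z": 0, "spin": 0, "fingers": 0},
  {"x": 0, "y": 0, "z": 0, "spin": 0, "fingers": 0},
  {"x": 0, "y": 0, "z": 0, "spin": 0, "fingers": 0},
  {"x": 0, "y": 0, "z": 0, "spin": 0, "fingers": 0},
])

```text
time: 1.75
ee_pos: [435.0, -226.1, 108.5]
tool_rot: [0.565, -0.424, 0.427, -0.565]
ft_force: [0.4, 0.3, 0.3]
grip_width: 0.4
```

Run:
```python
from h import *
b=np.array([524,-194.]); a=np.radians(16); u=np.array([np.cos(a),np.sin(a)])
plan([*(b+8*u),106],16)
cv2.imwrite('pics/side1.png',cv2.resize(imaging.get_image('side')[100:280,220:420,::-1],None,fx=3,fy=3))
```

```text
t 1.75 p [ 435.  -226.1  108.5] F [0.4 0.3 0.3] w 0.4
axes x [ 0.276 -0.961  0.003] y [ 0.003 -0.002 -1.   ] z [0.961 0.276 0.002] xyaw -73.96
shift in tool now [ -6.3   2.7 102.4]
spin -89.96 joints [-0.66  0.15  1.85  0.    1.14  0.63]
spin 90.04 joints [-0.66  0.15  1.85  0.    1.14  0.63]
```

View pics/side1.png

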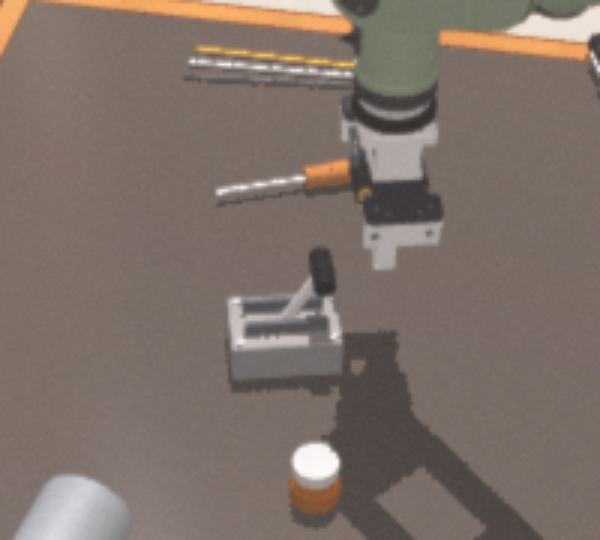

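The closed fingers (near 385,255) stand behind the toggle's black grip (322,272), aligned with its swing. Now I push it over.

Emit:
drive_tool([
  {"x": -6, "y": 2, "z": 15, "spin": 0, "fingers": 0},
  {"x": 0, "y": 0, "z": 15, "spin": 0, "fingers": 0},
  {"x": 0, "y": 0, "z": 15, "spin": 0, "fingers": 0},
  {"x": 0, "y": 0, "z": 15, "spin": 0, "fingers": 0},
  {"x": 0, "y": 0, "z": 15, "spin": 0, "fingers": 0},
  {"x": 0, "y": 0, "z": 15, "spin": 0, "fingers": 0},
  {"x": 0, "y": 0, "z": 12, "spin": 0, "fingers": 0},
  {"x": 0, "y": 0, "z": 0, "spin": 0, "fingers": 0},
])

```text
time: 2.6
ee_pos: [531.9, -190.4, 104.3]
tool_rot: [-0.565, 0.425, -0.425, 0.565]
ft_force: [0.1, 0.8, -0.2]
grip_width: 0.7
```

Run:
```python
from h import *
plan([505,190,190],-8)
cv2.imwrite('pics/side2.png',cv2.resize(imaging.get_image('side')[100:280,220:420,::-1],None,fx=3,fy=3))
```

```text
t 2.6 p [ 531.9 -190.4  104.3] F [ 0.1  0.8 -0.2] w 0.7
axes x [ 0.278 -0.961  0.   ] y [ 0.001  0.    -1.   ] z [0.961 0.278 0.001] xyaw -73.87
shift in tool now [-372.9  -85.7   79.9]
spin -65.87 joints [-0.5   0.3   1.67  0.    1.17  0.79]
spin 114.13 joints [-0.5   0.3   1.67  0.    1.17  0.79]
```

View pics/side2.png

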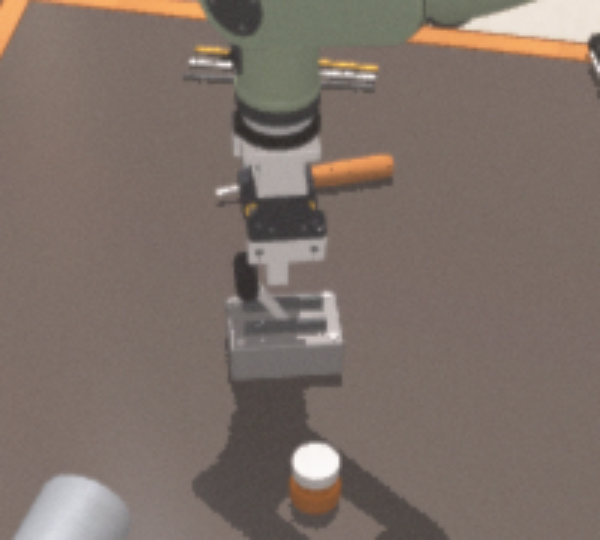

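The toggle now leans to the far side (grip at 245,275), so it is off. Next I raise the arm and go over the cradle.

Emit:
drive_tool([
  {"x": 0, "y": -45, "z": -5, "spin": 0, "fingers": 0},
  {"x": 0, "y": -45, "z": 0, "spin": 0, "fingers": 0},
  {"x": -45, "y": 0, "z": 10, "spin": 0, "fingers": 0},
  {"x": -45, "y": 0, "z": 10, "spin": 0, "fingers": 0},
  {"x": -45, "y": 0, "z": 10, "spin": 0, "fingers": 0},
  {"x": -45, "y": 0, "z": 10, "spin": 0, "fingers": 0},
  {"x": -45, "y": 0, "z": 10, "spin": 0, "fingers": 1},
  {"x": -45, "y": 0, "z": 10, "spin": 0, "fingers": 1},
])

```text
time: 3.45
ee_pos: [507.4, 85.1, 194.4]
tool_rot: [-0.565, 0.426, -0.426, 0.565]
ft_force: [0.7, -1.1, 0.0]
grip_width: 12.9
```

Emit:
drive_tool([
  {"x": -45, "y": 0, "z": 10, "spin": 0, "fingers": 1},
  {"x": -40, "y": 0, "z": 10, "spin": 0, "fingers": 1},
  {"x": 0, "y": 0, "z": 0, "spin": -8.5, "fingers": 1},
  {"x": 0, "y": 0, "z": 0, "spin": -8.5, "fingers": 1},
  {"x": 0, "y": 0, "z": 0, "spin": -8.5, "fingers": 1},
  {"x": 0, "y": 0, "z": 0, "spin": -8.5, "fingers": 1},
  {"x": 0, "y": 0, "z": 0, "spin": -8.5, "fingers": 1},
  {"x": 0, "y": 0, "z": 0, "spin": -8.5, "fingers": 1},
])

```text
time: 4.25
ee_pos: [503.5, 170.5, 194.2]
tool_rot: [0.693, -0.139, 0.138, -0.693]
ft_force: [0.1, -0.8, 0.2]
grip_width: 77.1
```

Emit:
drive_tool([
  {"x": 0, "y": 0, "z": 0, "spin": -8.5, "fingers": 1},
  {"x": 0, "y": 0, "z": 0, "spin": -6.5, "fingers": 1},
  {"x": 0, "y": 0, "z": 0, "spin": 0, "fingers": 1},
  {"x": 0, "y": 0, "z": 0, "spin": 0, "fingers": 1},
  {"x": 0, "y": 0, "z": 0, "spin": 0, "fingers": 1},
  {"x": 0, "y": 0, "z": 0, "spin": 0, "fingers": 1},
  {"x": 0, "y": 0, "z": 0, "spin": 0, "fingers": 1},
  {"x": 0, "y": 0, "z": 0, "spin": 0, "fingers": 1},
])

```text
time: 5.05
ee_pos: [504.0, 170.9, 194.4]
tool_rot: [-0.705, 0.049, -0.049, 0.705]
ft_force: [-0.3, 0.1, -0.2]
grip_width: 94.0
```

Run:
```python
from h import *
plan([505,190,190],-8)
print(imaging.calibration('wrist'))
cv2.imwrite('pics/w3.png',imaging.get_image('wrist')[:,:,::-1])
```

```text
t 5.05 p [504.  170.9 194.4] F [-0.3  0.1 -0.2] w 94.0
axes x [ 0.99  -0.139 -0.   ] y [-0.  0. -1.] z [0.139 0.99  0.   ] xyaw -7.97
shift in tool now [-1.6  4.4 19. ]
spin 0.03 joints [0.16 0.14 1.67 0.   1.33 0.3 ]
spin -179.97 joints [0.16 0.14 1.67 0.   1.33 0.3 ]
{'camera_matrix': array([[386.07513322,   0.        , 315.80421373],
       [  0.        , 386.07513322, 232.54938612],
       [  0.        ,   0.        ,   1.        ]]), 'distortion': array([-0.06908422,  0.        ,  0.        ,  0.        ,  0.        ]), 'eye': array([511.86886351, 238.66493015, 363.52186154]), 'rotation': array([ 0.99052363, -0.06935129, -0.00893169,  0.11820986])}
```

View pics/w3.png

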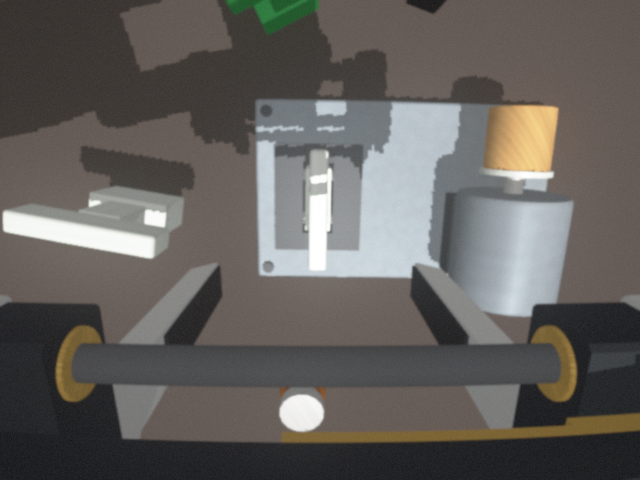

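The wrist picture shows the white rest's bar in the cradle, from (319,150) to (318,270), parallel to the fingers. The larger look-alike lies to the left.

Run:
```python
from h import *
c=imaging.calibration('wrist')
a=atz(c,(319,151),116);b=atz(c,(317.5,270),116)
print(a,b,(a+b)/2,np.linalg.norm(a-b),np.degrees(np.arctan2(b[0]-a[0],a[1]-b[1])))
for u in [(257,101),(255,276)]: print(atz(c,u,20))
for u in [(276,146),(362,146),(361,250),(276,250)]: print(atz(c,u,54)[:2])
m=(a+b)/2
plan([m[0],m[1],106],-8)
```

```text
[512.5432733  231.36362378 116.        ] [500.69265867 153.39376309 116.        ] [506.61796598 192.37869343 116.        ] 78.86530443079863 -8.642224965175481
[466.22300361 277.73069185  20.        ]
[437.10564608 122.534008    20.        ]
[479.80024336 238.11978273]
[546.70987611 228.71882101]
[536.28929866 144.39553489]
[466.01668633 154.26506265]
t 5.1 p [504.  170.9 194.4] F [ 0.4 -0.5  0.3] w 93.9
axes x [ 0.99  -0.139 -0.   ] y [-0.  0. -1.] z [0.139 0.99  0.   ] xyaw -7.97
shift in tool now [-0.4 88.4 21.6]
spin 0.03 joints [0.16 0.14 1.67 0.   1.33 0.3 ]
spin -179.97 joints [0.16 0.14 1.67 0.   1.33 0.3 ]
```

Emit:
drive_tool([
  {"x": 0, "y": 0, "z": 20, "spin": 0.6, "fingers": 1},
  {"x": 0, "y": 30, "z": 0, "spin": 0, "fingers": 1},
  {"x": 0, "y": 30, "z": 0, "spin": 0, "fingers": 1},
  {"x": 0, "y": 20, "z": 0, "spin": 0, "fingers": 1},
  {"x": 0, "y": 8, "z": 0, "spin": 0, "fingers": 1},
  {"x": 0, "y": 0, "z": 0, "spin": 0, "fingers": 1},
  {"x": 0, "y": 0, "z": 0, "spin": 0, "fingers": 1},
  {"x": 0, "y": 0, "z": 0, "spin": 0, "fingers": 0.35},
], grip_force=50)

```text
time: 5.9
ee_pos: [508.1, 191.0, 108.1]
tool_rot: [-0.705, 0.052, -0.054, 0.705]
ft_force: [-0.4, 0.5, 0.8]
grip_width: 89.3
```

Emit:
drive_tool([
  {"x": 0, "y": 0, "z": 0, "spin": 0, "fingers": 0.35},
  {"x": 0, "y": 0, "z": 0, "spin": 0, "fingers": 0.35},
  {"x": 0, "y": 0, "z": 0, "spin": 0, "fingers": 0.35},
  {"x": 0, "y": 0, "z": 0, "spin": 0, "fingers": 0.35},
  {"x": 0, "y": 0, "z": 0, "spin": 0, "fingers": 0.35},
  {"x": 0, "y": 0, "z": 0, "spin": 0, "fingers": 0.35},
  {"x": 0, "y": 0, "z": 0, "spin": 0, "fingers": 0.35},
  {"x": 0, "y": 0, "z": 0, "spin": 0, "fingers": 0.35},
])

```text
time: 6.7
ee_pos: [506.7, 190.7, 106.4]
tool_rot: [0.705, -0.053, 0.053, -0.705]
ft_force: [-0.0, -0.1, -0.2]
grip_width: 33.2
```

Run:
```python
from h import *
plan([506,191,106],-8.6)
cv2.imwrite('pics/w4.png',imaging.get_image('wrist')[:,:,::-1])
```

```text
t 6.7 p [506.7 190.7 106.4] F [-0.  -0.1 -0.2] w 33.2
axes x [ 0.989 -0.149 -0.   ] y [-0. -0. -1.] z [ 0.149  0.989 -0.   ] xyaw -8.55
shift in tool now [-0.8  0.4  0.2]
spin 0.05 joints [0.2  0.25 1.73 0.   1.16 0.35]
spin -179.95 joints [0.2  0.25 1.73 0.   1.16 0.35]
```

View pics/w4.png

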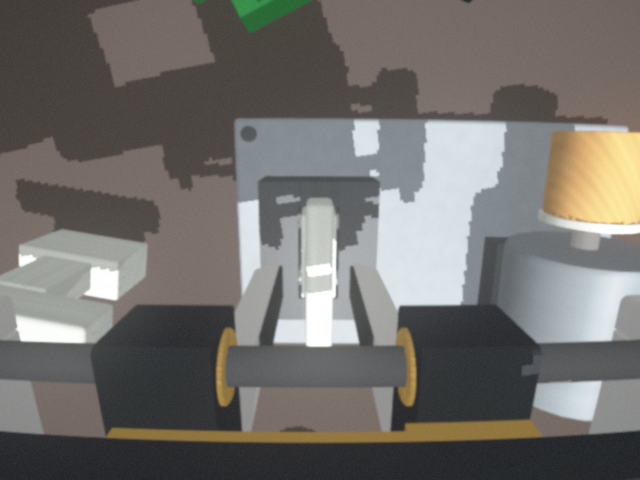

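The bar (column 318) is centred between the jaws, so I close.

Emit:
drive_tool([
  {"x": 0, "y": 0, "z": 0, "spin": 0, "fingers": 0},
  {"x": 0, "y": 0, "z": 0, "spin": 0, "fingers": 0},
  {"x": 0, "y": 0, "z": 0, "spin": 0, "fingers": 0},
  {"x": 0, "y": 0, "z": 0, "spin": 0, "fingers": 0},
  {"x": 0, "y": 0, "z": 0, "spin": 0, "fingers": 0},
  {"x": 0, "y": 0, "z": 0, "spin": 0, "fingers": 0},
  {"x": 0, "y": 0, "z": 0, "spin": 0, "fingers": 0},
  {"x": 0, "y": 0, "z": 0, "spin": 0, "fingers": 0},
], grip_force=50)

```text
time: 7.55
ee_pos: [507.4, 190.6, 106.6]
tool_rot: [-0.705, 0.052, -0.053, 0.705]
ft_force: [4.2, -0.5, -2.7]
grip_width: 11.5
```

Emit:
drive_tool([
  {"x": 0, "y": 0, "z": 2, "spin": 0, "fingers": 0},
  {"x": 0, "y": 0, "z": 2, "spin": 0, "fingers": 0},
  {"x": 0, "y": -0.5, "z": 2, "spin": 0, "fingers": 0},
  {"x": 0, "y": -0.5, "z": 2, "spin": 0, "fingers": 0},
  {"x": 0, "y": -0.5, "z": 2, "spin": 0, "fingers": 0},
  {"x": 0, "y": -0.5, "z": 2, "spin": 0, "fingers": 0},
  {"x": 0, "y": 0, "z": 0, "spin": 0, "fingers": 0},
  {"x": 0, "y": 0, "z": 0, "spin": 0, "fingers": 0},
])

```text
time: 8.35
ee_pos: [507.7, 197.5, 107.5]
tool_rot: [0.709, -0.053, 0.052, -0.701]
ft_force: [1.6, -13.0, -2.3]
grip_width: 11.3
```

Run:
```python
from h import *
print(bot.observe()['ft_force'],bot.observe()['ft_torque'])
cv2.imwrite('pics/w5.png',imaging.get_image('wrist')[:,:,::-1])
crop(imaging.get_image('side')[:,:,::-1],240,250,350,350,6,'pics/s5.png')
```

```text
[  1.64953901 -13.03850135  -2.29730827] [-3.05414439 -0.51198863 -0.12694591]
```

View pics/w5.png

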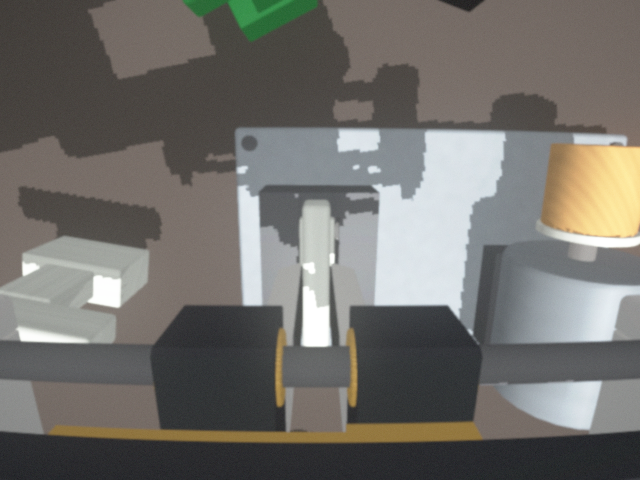

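View pics/s5.png

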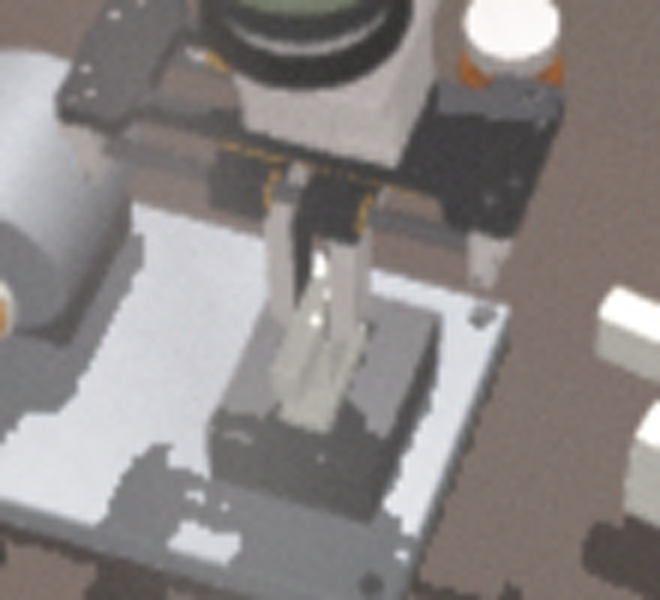

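Emit:
drive_tool([
  {"x": 0, "y": 0, "z": 2, "spin": 0, "fingers": 0},
  {"x": 0, "y": 0, "z": 2, "spin": 0, "fingers": 0},
  {"x": 0, "y": -0.5, "z": 2, "spin": 0, "fingers": 0},
  {"x": 0, "y": -0.5, "z": 2, "spin": 0, "fingers": 0},
  {"x": 0, "y": 0, "z": 0, "spin": 0, "fingers": 0},
  {"x": 0, "y": 0, "z": 0, "spin": 0, "fingers": 0},
  {"x": 0, "y": 0, "z": 0, "spin": 0, "fingers": 0},
  {"x": 0, "y": 0, "z": 0, "spin": 0, "fingers": 0},
])

```text
time: 9.25
ee_pos: [509.0, 205.1, 109.0]
tool_rot: [0.709, -0.053, 0.052, -0.701]
ft_force: [1.4, -13.7, 1.3]
grip_width: 11.7
```

Run:
```python
from h import *
print(bot.observe()['ft_force'],bot.observe()['ft_torque'])
cv2.imwrite('pics/w6.png',imaging.get_image('wrist')[:,:,::-1])
crop(imaging.get_image('side')[:,:,::-1],240,250,350,350,6,'pics/s6.png')
```

```text
[  1.37034511 -13.70250719   1.30695135] [-3.21637454 -0.45543718 -0.15217512]
```

View pics/s6.png

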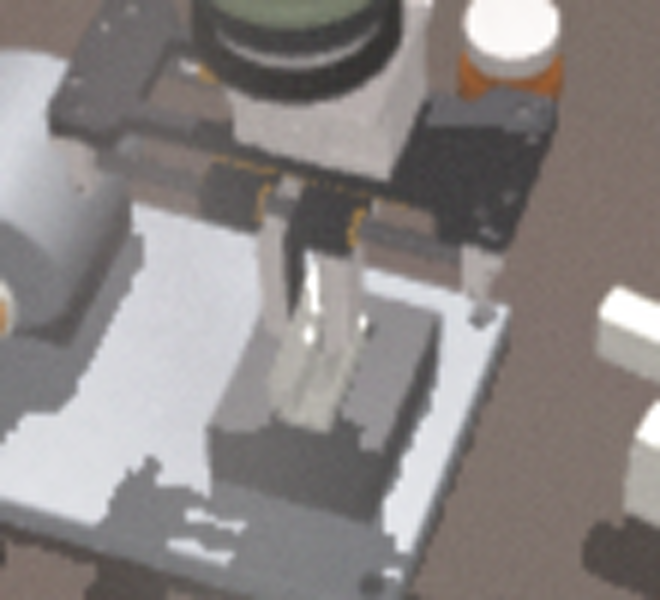

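View pics/w6.png

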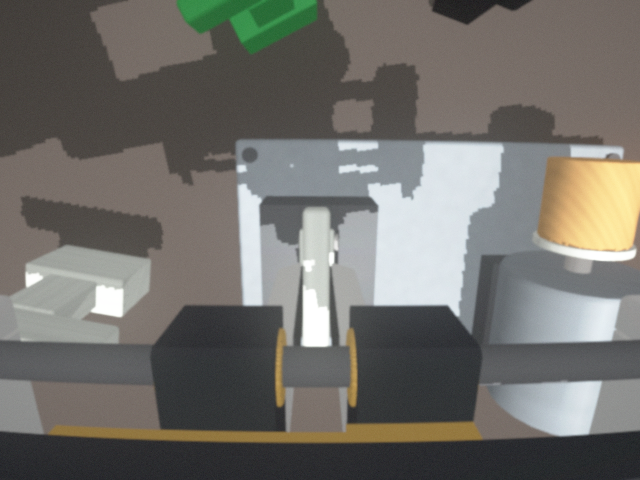

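```bash
cat >> h.py <<'E'
def tilt(v,off=(0.,0.,-1.4),half=40.,top=11.):
    """lean to +y (rad) from row v of far top edge of bar in wrist pic, bar centre fixed in the grip"""
    from scipy.optimize import brentq
    c=imaging.calibration('wrist'); o=bot.observe(); r=R.from_quat(o['tool_rot']).as_matrix()
    p=np.array(o['ee_pos'])+np.array(off)
    z=np.array([.150,.989,0]); up=np.array([0,0,1.])
    f=lambda t: proj(c,p+half*(z*np.cos(t)-up*np.sin(t))+top*(up*np.cos(t)+z*np.sin(t)))[0,1]-v
    return [f(0)+v,f(.2)+v,(brentq(f,-.5,.5))]
E
python3 - <<'E'
from h import *
print(tilt(207),tilt(199))
E
```

```text
Traceback (most recent call last):
  File "h.py", line 31, in tilt
    return [f(0)+v,f(.2)+v,(brentq(f,-.5,.5))]
                            ~~~~~~^^^^^^^^^^
ValueError: f(a) and f(b) must have different signs
```

Emit:
drive_tool([
  {"x": 0, "y": 0, "z": -4, "spin": 0, "fingers": 0},
  {"x": 0, "y": 0, "z": -4, "spin": 0, "fingers": 0},
  {"x": 0, "y": -0.5, "z": -4, "spin": 0, "fingers": 0},
  {"x": 0, "y": -1, "z": -4, "spin": 0, "fingers": 0},
  {"x": 0, "y": -1, "z": -4, "spin": 0, "fingers": 0},
  {"x": 0, "y": -1, "z": -4, "spin": 0, "fingers": 0},
  {"x": 0, "y": 0, "z": 0, "spin": 0, "fingers": 0},
  {"x": 0, "y": 0, "z": 0, "spin": 0, "fingers": 0},
])

```text
time: 10.15
ee_pos: [506.6, 189.2, 112.5]
tool_rot: [-0.703, 0.053, -0.053, 0.707]
ft_force: [4.7, 6.1, -5.2]
grip_width: 11.3
```

Run:
```python
from h import *
print(bot.observe()['ft_force'],bot.observe()['ft_torque'])
```

```text
[ 4.72636307  6.08848697 -5.17923924] [ 1.19656867 -1.17930012 -0.16817161]
```

Emit:
drive_tool([
  {"x": 0, "y": -0.5, "z": -4, "spin": 0, "fingers": 0},
  {"x": 0, "y": -0.5, "z": -4, "spin": 0, "fingers": 0},
  {"x": 0, "y": -1, "z": -4, "spin": 0, "fingers": 0},
  {"x": 0, "y": -1, "z": -4, "spin": 0, "fingers": 0},
  {"x": 0, "y": 0, "z": 0, "spin": 0, "fingers": 0},
  {"x": 0, "y": 0, "z": 0, "spin": 0, "fingers": 0},
  {"x": 0, "y": 0, "z": 0, "spin": 0, "fingers": 0},
  {"x": 0, "y": 0, "z": 0, "spin": 0, "fingers": 0},
])

```text
time: 10.95
ee_pos: [504.4, 175.7, 115.9]
tool_rot: [-0.701, 0.053, -0.054, 0.709]
ft_force: [4.4, 10.3, -6.1]
grip_width: 11.5
```

Run:
```python
from h import *
print(bot.observe()['ft_force'],bot.observe()['ft_torque'])
crop(imaging.get_image('side')[:,:,::-1],240,250,350,350,6,'pics/s7.png')
cv2.imwrite('pics/w7.png',imaging.get_image('wrist')[:,:,::-1])
```

```text
[ 4.39769992 10.29812799 -6.05707982] [ 2.35198308 -1.28128841 -0.30370291]
```

View pics/s7.png

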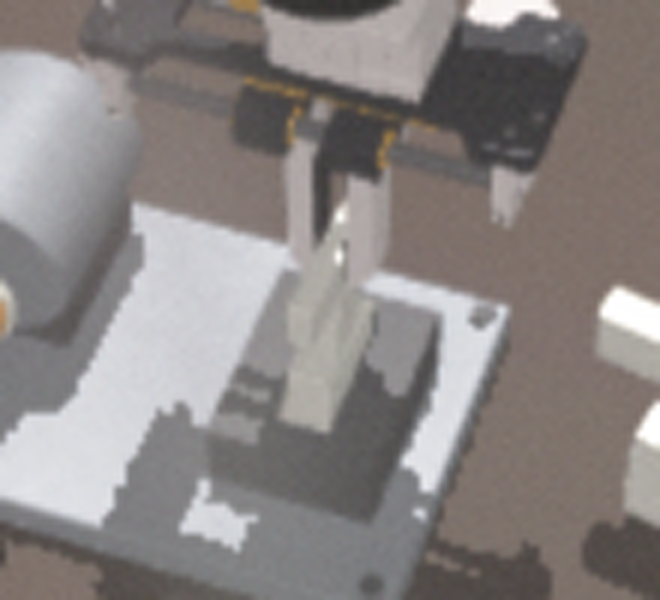

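View pics/w7.png

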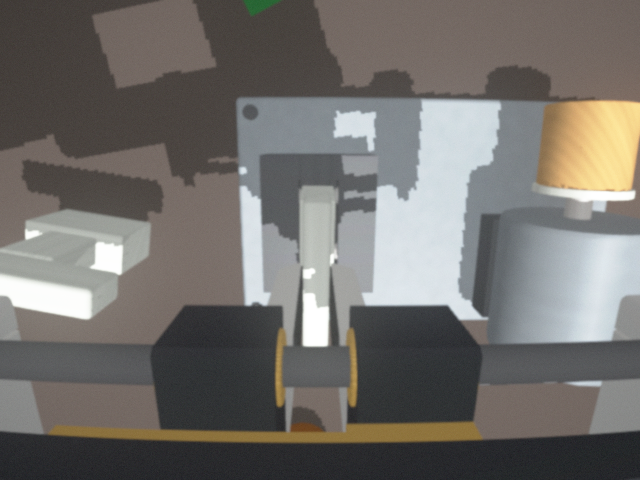

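The foot's +y end has risen visibly (side crop 330,400) and the bar leans to -y. Rocking back.

Emit:
drive_tool([
  {"x": 0, "y": 0, "z": 4, "spin": 0, "fingers": 0},
  {"x": 0, "y": -0.5, "z": 4, "spin": 0, "fingers": 0},
  {"x": 0, "y": -0.5, "z": 4, "spin": 0, "fingers": 0},
  {"x": 0, "y": -1, "z": 4, "spin": 0, "fingers": 0},
  {"x": 0, "y": -1, "z": 4, "spin": 0, "fingers": 0},
  {"x": 0, "y": -1, "z": 4, "spin": 0, "fingers": 0},
  {"x": 0, "y": 0, "z": 0, "spin": 0, "fingers": 0},
  {"x": 0, "y": 0, "z": 0, "spin": 0, "fingers": 0},
])

```text
time: 11.85
ee_pos: [506.6, 192.0, 118.5]
tool_rot: [0.707, -0.053, 0.052, -0.703]
ft_force: [4.3, -4.0, -5.3]
grip_width: 11.6
```

Emit:
drive_tool([
  {"x": 0, "y": -0.5, "z": 4, "spin": 0, "fingers": 0},
  {"x": 0, "y": -1, "z": 4, "spin": 0, "fingers": 0},
  {"x": 0, "y": -1, "z": 3, "spin": 0, "fingers": 0},
  {"x": 0, "y": -0.5, "z": 0, "spin": 0, "fingers": 0},
  {"x": 0, "y": 0, "z": 0, "spin": 0, "fingers": 0},
  {"x": 0, "y": 0, "z": 0, "spin": 0, "fingers": 0},
  {"x": 0, "y": 0, "z": 0, "spin": 0, "fingers": 0},
  {"x": 0, "y": 0, "z": 0, "spin": 0, "fingers": 0},
])

```text
time: 12.65
ee_pos: [507.4, 201.4, 120.1]
tool_rot: [0.708, -0.054, 0.051, -0.702]
ft_force: [4.2, -8.9, -10.7]
grip_width: 11.8
```

Run:
```python
from h import *
print(bot.observe()['ft_force'],bot.observe()['ft_torque'])
crop(imaging.get_image('side')[:,:,::-1],240,250,350,350,6,'pics/s8.png')
```

```text
[  4.17414564  -8.91589869 -10.69630473] [-1.96814652 -1.3509828   0.08492996]
```

View pics/s8.png

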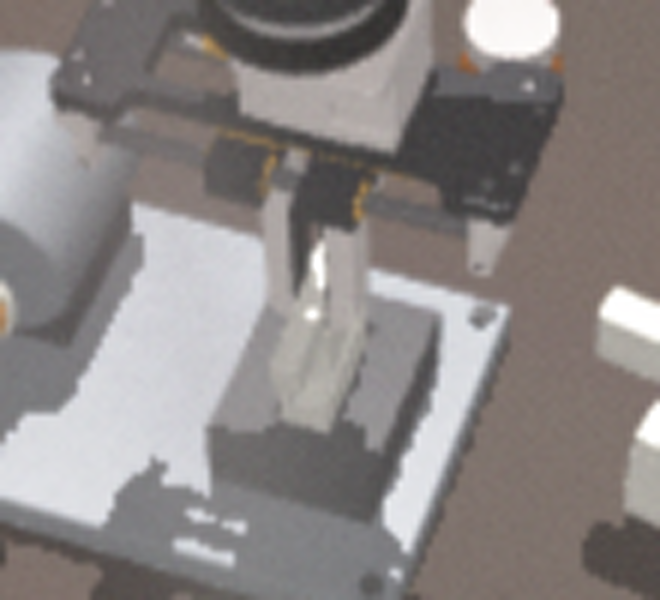

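Still well below the 31 N cradle weight. Next rock to -y.

Emit:
drive_tool([
  {"x": 0, "y": 0, "z": -4, "spin": 0, "fingers": 0},
  {"x": 0, "y": 0, "z": -4, "spin": 0, "fingers": 0},
  {"x": 0, "y": -0.5, "z": -4, "spin": 0, "fingers": 0},
  {"x": 0, "y": -0.5, "z": -4, "spin": 0, "fingers": 0},
  {"x": 0, "y": -1, "z": -4, "spin": 0, "fingers": 0},
  {"x": 0, "y": -1, "z": -4, "spin": 0, "fingers": 0},
  {"x": 0, "y": 0, "z": 0, "spin": 0, "fingers": 0},
  {"x": 0, "y": 0, "z": 0, "spin": 0, "fingers": 0},
])

```text
time: 13.5
ee_pos: [505.8, 182.4, 126.2]
tool_rot: [-0.705, 0.053, -0.053, 0.706]
ft_force: [4.1, 1.6, -1.9]
grip_width: 11.9
```

Emit:
drive_tool([
  {"x": 0, "y": -0.5, "z": -4, "spin": 0, "fingers": 0},
  {"x": 0, "y": -1, "z": -3, "spin": 0, "fingers": 0},
  {"x": 0, "y": -1, "z": -2, "spin": 0, "fingers": 0},
  {"x": 0, "y": -0.5, "z": 0, "spin": 0, "fingers": 0},
  {"x": 0, "y": 0, "z": 0, "spin": 0, "fingers": 0},
  {"x": 0, "y": 0, "z": 0, "spin": 0, "fingers": 0},
  {"x": 0, "y": 0, "z": 0, "spin": 0, "fingers": 0},
  {"x": 0, "y": 0, "z": 0, "spin": 0, "fingers": 0},
])

```text
time: 14.3
ee_pos: [504.8, 175.1, 130.0]
tool_rot: [-0.704, 0.052, -0.053, 0.707]
ft_force: [3.5, 6.1, -2.4]
grip_width: 11.6
```

Run:
```python
from h import *
print(bot.observe()['ft_force'],bot.observe()['ft_torque'])
crop(imaging.get_image('side')[:,:,::-1],240,250,350,350,6,'pics/s9.png')
```

```text
[ 3.49828659  6.10315389 -2.43259154] [ 1.48969281 -0.97280427  0.09224378]
```

View pics/s9.png

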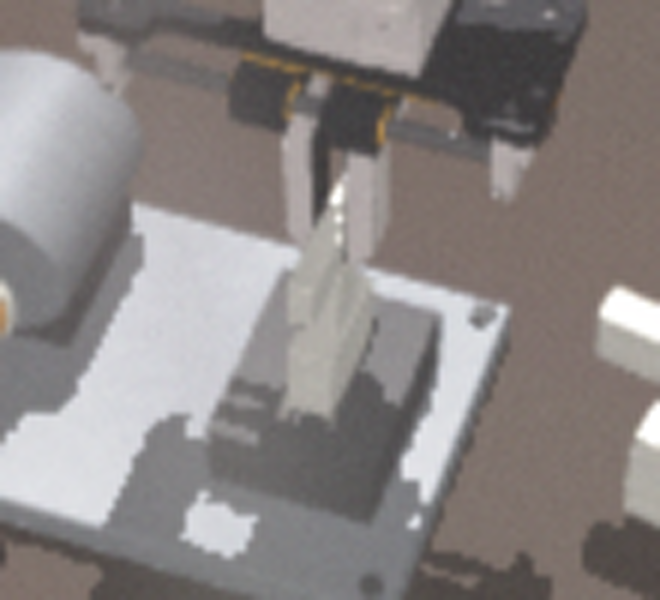

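The +y end is clearly high now (foot's near face from row 340 to 415). Now the -y end.

Emit:
drive_tool([
  {"x": 0, "y": 0, "z": 4, "spin": 0, "fingers": 0},
  {"x": 0, "y": -0.5, "z": 4, "spin": 0, "fingers": 0},
  {"x": 0, "y": -0.5, "z": 4, "spin": 0, "fingers": 0},
  {"x": 0, "y": -1, "z": 4, "spin": 0, "fingers": 0},
  {"x": 0, "y": -1, "z": 4, "spin": 0, "fingers": 0},
  {"x": 0, "y": -1, "z": 4, "spin": 0, "fingers": 0},
  {"x": 0, "y": 0, "z": 0, "spin": 0, "fingers": 0},
  {"x": 0, "y": 0, "z": 0, "spin": 0, "fingers": 0},
])

```text
time: 15.15
ee_pos: [507.2, 193.6, 133.2]
tool_rot: [0.708, -0.053, 0.052, -0.703]
ft_force: [1.0, -7.2, 3.3]
grip_width: 10.9
```

Run:
```python
from h import *
print(bot.observe()['ft_force'],bot.observe()['ft_torque'])
crop(imaging.get_image('side')[:,:,::-1],240,250,350,350,6,'pics/s10.png')
```

```text
[ 0.97335939 -7.18242892  3.31060227] [-1.89238722 -0.33519991 -0.0309159 ]
```

View pics/s10.png

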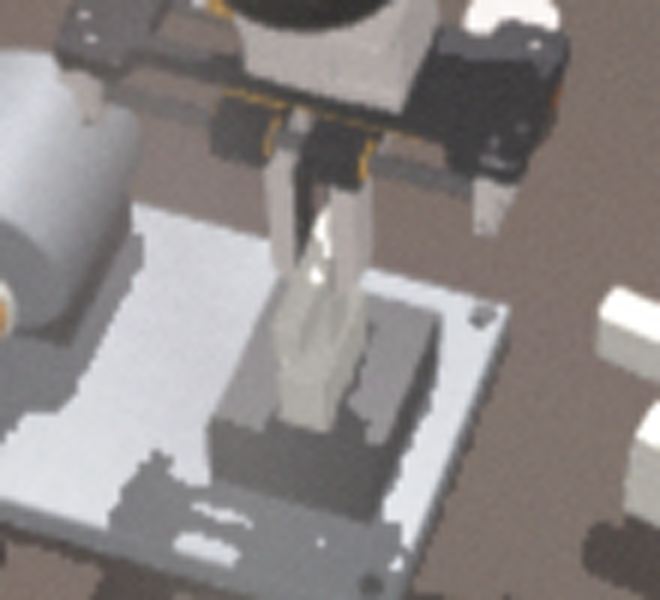

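Emit:
drive_tool([
  {"x": 0, "y": -1, "z": 1, "spin": 0, "fingers": 0},
  {"x": 0, "y": -1, "z": 1, "spin": 0, "fingers": 0},
  {"x": 0, "y": -1, "z": 0, "spin": 0, "fingers": 0},
  {"x": 0, "y": -1, "z": 0, "spin": 0, "fingers": 0},
  {"x": 0, "y": 0, "z": 0, "spin": 0, "fingers": 0},
  {"x": 0, "y": 0, "z": 0, "spin": 0, "fingers": 0},
  {"x": 0, "y": 0, "z": 0, "spin": 0, "fingers": 0},
  {"x": 0, "y": 0, "z": 0, "spin": 0, "fingers": 0},
])

```text
time: 16.0
ee_pos: [507.6, 198.9, 136.9]
tool_rot: [-0.705, 0.053, -0.052, 0.705]
ft_force: [1.1, 1.0, -1.8]
grip_width: 11.5
```

Run:
```python
from h import *
print(bot.observe()['ft_force'],bot.observe()['ft_torque'])
crop(imaging.get_image('side')[:,:,::-1],240,250,350,350,6,'pics/s11.png')
cv2.imwrite('pics/w11.png',imaging.get_image('wrist')[:,:,::-1])
```

```text
[ 1.10748756  0.99653144 -1.80225745] [-0.08405572 -0.05162932  0.0410818 ]
```

View pics/s11.png

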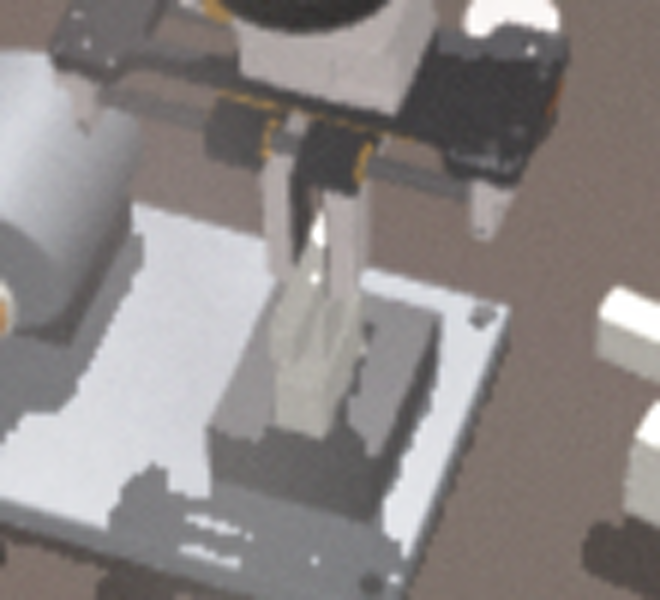

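View pics/w11.png

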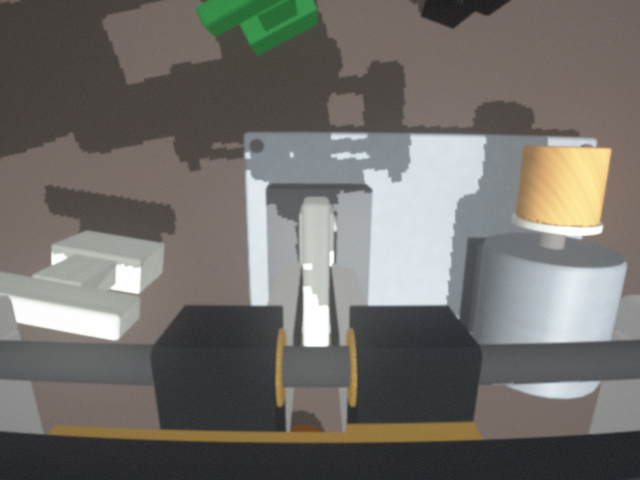

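Forces dropped to about the rest's own weight (1.8 N), so it is free. Lifting and recentring.

Emit:
drive_tool([
  {"x": 0, "y": -4, "z": 0, "spin": 0, "fingers": 0},
  {"x": 0, "y": -4, "z": 0, "spin": 0, "fingers": 0},
  {"x": 0, "y": -4, "z": -1, "spin": 0, "fingers": 0},
  {"x": 0, "y": -4, "z": -2, "spin": 0, "fingers": 0},
  {"x": 0, "y": -4, "z": -2, "spin": 0, "fingers": 0},
  {"x": 0, "y": -4, "z": -2, "spin": 0, "fingers": 0},
  {"x": 0, "y": 0, "z": 0, "spin": 0, "fingers": 0},
  {"x": 0, "y": 0, "z": 0, "spin": 0, "fingers": 0},
])

```text
time: 16.9
ee_pos: [507.0, 191.6, 161.1]
tool_rot: [-0.705, 0.053, -0.053, 0.705]
ft_force: [0.3, 0.2, -1.5]
grip_width: 11.5
```

Run:
```python
from h import *
print(bot.observe()['ft_force'],bot.observe()['ft_torque'])
im=imaging.get_image('side')[:,:,::-1]
crop(im,240,230,350,350,5,'pics/s12.png'); 
cv2.imwrite('pics/t12.png',imaging.get_image('top')[:,:,::-1])
cv2.imwrite('pics/w12.png',imaging.get_image('wrist')[:,:,::-1])
```

```text
[ 0.31135563  0.23557665 -1.49478095] [-0.02631747 -0.02604732  0.00550596]
```

View pics/s12.png

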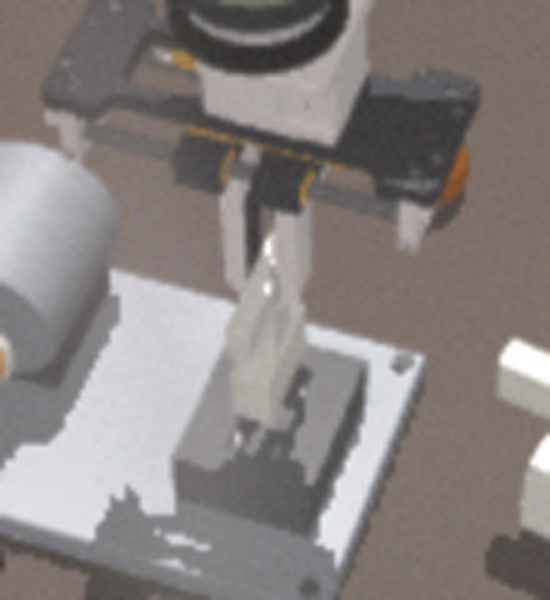

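View pics/w12.png

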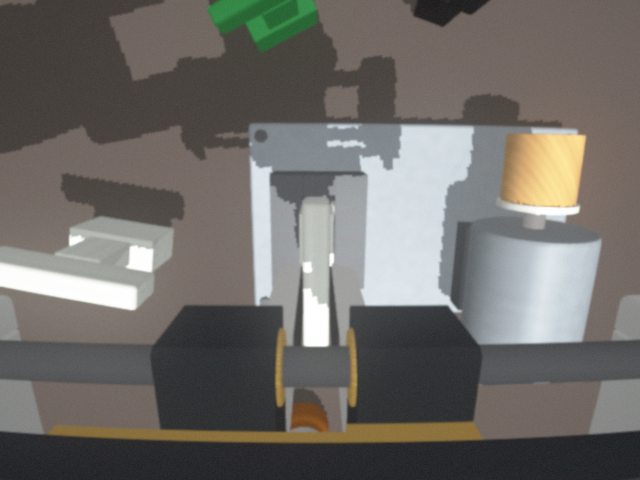

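View pics/t12.png

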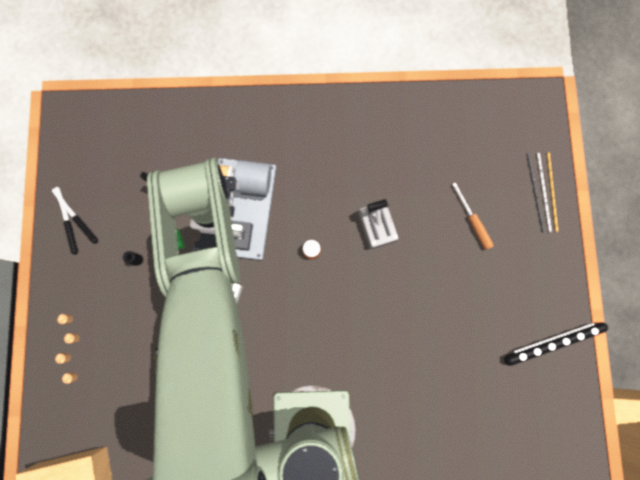

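Run:
```python
from h import *
s=cv2.imread('pics/s12.png'); c=imaging.calibration('side'); o=bot.observe()
B=o['ee_pos']+np.array([0,0,-1.4]); a=np.radians(-8.6)
ex=np.array([np.cos(a),np.sin(a),0]); ey=np.array([-np.sin(a),np.cos(a),0]); ez=np.array([0,0,1.])
out=[]
for k,t in enumerate((-.1,0.05,.2)):   # lean to +y
    im=s.copy()
    y=ey*np.cos(t)-ez*np.sin(t); z=ez*np.cos(t)+ey*np.sin(t)
    for (hx,hy,z0,z1) in ((10,25,-77,-43),(6,40,-11,11)):
        P=[B+sx*hx*ex+sy*hy*y+zz*z for zz in(z0,z1) for sx,sy in((-1,-1),(1,-1),(1,1),(-1,1))]
        q=((proj(c,P)-[240,230]+.5)*5-.5)
        for i in range(4):
            for m,n in((i,(i+1)%4),(4+i,4+(i+1)%4),(i,i+4)):
                cv2.line(im,tuple(q[m].astype(int)),tuple(q[n].astype(int)),(0,0,255) if n in(2,3,6,7) and m in (2,3,6,7) else (0,200,0),1)
    out.append(im[180:480,150:400])
cv2.imwrite('pics/ov.png',np.hstack(out))
```

```text
(no output)
```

View pics/ov.png

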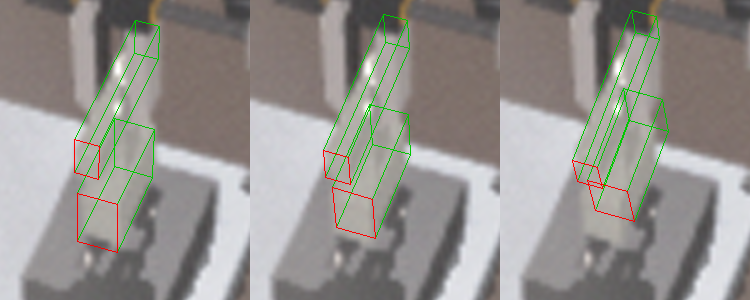

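Run:
```python
from h import *
I=imaging.get_image('side')[:,:,::-1]; c=imaging.calibration('side'); o=bot.observe()
print(o['time'],o['ee_pos'],o['ft_force'])
S=10; x0,y0=275,265; s=cv2.resize(I[y0:y0+58,x0:x0+38],None,fx=S,fy=S,interpolation=cv2.INTER_CUBIC)
a=np.radians(-8.6)
ex=np.array([np.cos(a),np.sin(a),0]); ey=np.array([-np.sin(a),np.cos(a),0]); ez=np.array([0,0,1.])
def draw(t,dz,dy=0):
    im=s.copy();B=o['ee_pos']+np.array([0,0,-1.4+dz])+dy*ey
    y=ey*np.cos(t)-ez*np.sin(t); z=ez*np.cos(t)+ey*np.sin(t)
    for (hx,hy,z0,z1) in ((10,25,-77,-43),(6,40,-11,11)):
        P=[B+sx*hx*ex+sy*hy*y+zz*z for zz in(z0,z1) for sx,sy in((-1,-1),(1,-1),(1,1),(-1,1))]
        q=((proj(c,P)-[x0,y0]+.5)*S-.5)
        for m,n in ((2,3),(6,7),(2,6),(3,7)): cv2.line(im,tuple(q[m].astype(int)),tuple(q[n].astype(int)),(0,0,255),1)
    return im
cv2.imwrite('pics/ov2.png',np.hstack([s,draw(0.05,-5)]))
```

```text
17.1 [506.70656472 191.70225224 160.66117405] [-0.21242844  0.68546896 -2.06383216]
```

View pics/ov2.png

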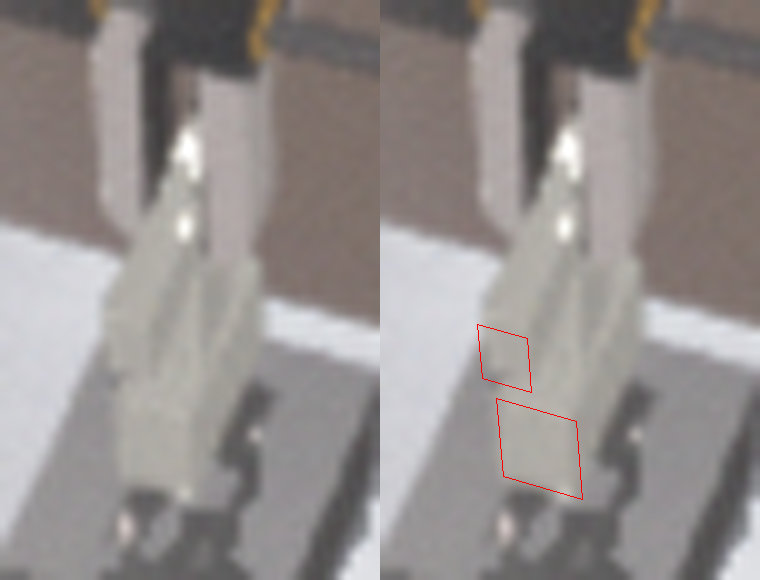

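The overlay puts the foot's bottom edge (near 160,495) about 25 mm above the cradle top, with the lean within about 0.1 rad. Only the rest's weight is felt. Handing in.

Run:
```python
from h import *
o=bot.observe(); print(o['ee_pos'],o['ft_force'],o['grip_width'],abs(o['qd']).max())
from workcell import ticket
print(ticket.finish_job())
```

```text
[506.70656472 191.70225224 160.66117405] [-0.21242844  0.68546896 -2.06383216] 11.536663918474249 0.0022990257966595683
the job is handed in; nothing more can be done
None
```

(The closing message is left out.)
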